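# Spring a wheel arbor into the truing stand

## Robot

A 6-joint arm with a two-finger parallel gripper is mounted at the origin on the work surface. World frame = base frame: x ahead of the robot, y to its left, z up, the work surface at z = 0. Lengths are in mm, angles in rad, forces in N, time in s.
With the tool pointing down it reaches from about 325 to 775 mm from the base axis. Payload 5.5 kg.
Tool frame: the origin (TCP) lies on the centre line of the jaws, within the pads' length; the fingertips stand 19 mm ahead of it and the grasp point (between the pads) is the TCP; z points along the fingers, y is the direction in which the jaws open and shut (so a half turn about z gives the same grasp; the last joint's range is limited). The gripper opens to 85 mm and grips with 20 to 120 N. Pads are 22 mm wide; open, the fingers measure 114 mm over their backs; the gripper's body (76 mm by 85 mm) begins 54 mm behind the grasp point. The pads swing forward as they close: fully open they stand 13 mm farther back than shut.
Start: joints at [1.052, 0.091, 1.231, -0, 1.82, -0.057], TCP at [267.343, 537.163, 250.275] pointing down, gripper open.
Joint ranges: [-2.87, 2.87], [-0.86, 2.18], [0.17, 2.46], [-1.51, 4.65], [0.06, 2.69], [-2.65, 2.65]. Speed limits (rad/s): [2.57, 2.57, 3.01, 3.14, 3.14, 3.14].

## Interface

Orientations are given as a unit quaternion [x, y, z, w].
In Python, from plant import manip, eyes, workorder gives the robot as it stands.
- The arm moves only by the tool step_arm, never from a script. Its argument "commands" is a list of rows, each an object with "offset": the shift along the tool's x, y, z in cm, a list of three; "twist": the turn about the tool's z in rad; "fingers": the closure, from 0 (fully open) to 1 (shut). A call has 1 to 10 rows; each row is the pose to reach, as a shift and turn from the pose commanded when the call began, along the tool's axes at that moment; what a row does not reach only later rows make up. A row lasts 1/12 s, in which the tool goes at most 41.7 mm and 7.16 degrees, less where a joint would pass 70% of its speed; a pose out of reach is approached as far as the arm can. A call with a gripper value outside its range is refused whole. The fingers move at their own pace and stop on an object; "squeeze" is the grip in N (left out, the last holds). Time passes only in rows, so rows that repeat a pose let the fingers close. It gives the time, the measured TCP pose, the force and the opening at its end, in the units of the state.
- manip.get_state(): the state, without advancing time (a new reading comes with each control period).
- eyes.read_camera(name): name is "scene" or "top" or "wrist"; returns (picture, depth): 480x640x3 uint8, red, green, blue; 480x640 float32, mm along the optical axis (not along the pixel's ray), 0 where there is no reading.
- eyes.camera_model(name): a dict with "mtx" (3x3 intrinsics, pixels), "rvec" (rotation vector, rad) and "tvec" (3), from world to camera coordinates, as OpenCV has them; the wrist camera has in their place "mount" (4x4, takes a point from camera to tool coordinates, whose origin is the TCP and whose axes are the flange's). Camera axes: x right, y down, z forward; pixel columns grow to the right and rows downward; lengths in mm; the calibration is good to about 2 mm. A picture is of the moment at which its call begins: read the wrist's pose just before it. camera_model takes no time and is no camera call.
- workorder.finish_job(): hands the job in, once; it reports no verdict.
The state is a dict: "t": time; "qpos": joint angles; "joint_vel": joint speeds; "joint_efforts": joint torques, N m; "position": TCP position; "tcp_rot": TCP orientation; "ft_force": force on the tool from outside, world axes, zero at the start; "ft_torque": the same for the moment, N m; "finger_gap": finger opening in mm.
Only numpy, scipy, OpenCV 4.12 (cv2) and the standard library are available. Lean on these libraries where they do the work, as an engineer would, in place of code of your own. Each camera call takes 0.05 s, during which the arm holds its last target. There are 200 camera calls.

## Task

Take the sprung arbor with the clock wheel from its wooden cradle and mount it in the truing stand: push its sprung end into the end cup by the low gauge bar to compress the spring, bring the other end in line with the opposite cup and ease it home, so that the arbor sits between both cups with the wheel over that bar, then let go. Press no harder than the spring needs, never overstrain the spring or let it fly home, and leave the other things on the bench where they are.

Things in the scene. Friction and masses are not known exactly. Their poses are not given: they have to be found in the camera images.
- arbor: Steel arbor (spindle), 154 mm long at rest, about 0.19 kg, lying level in the cradle. Origin: centre of its square grip (40 mm long, 22 x 22 mm, flat sides, dark grooves: grasp here from above). x axis along the arbor towards the rigid end, z up at the start. Beside the grip the shaft is 16 mm thick, to x = -51 and +58 mm; a 10 mm pin with a round nose sticks out at each end
- wheel (a point): Centre of the brass toothed wheel fixed on the arbor near its sprung end, at x = -36 mm of the arbor: 62 mm in diameter, 4 mm thick
- stub_tip (a point): Tip of the arbor's rigid pin, at x = +70 mm of the arbor (the end away from the wheel)
- plunger_tip (a point): Tip of the arbor's sprung pin (the end near the wheel), at x = -84 mm of the arbor when free. The spring begins to yield at 3 N and gains 0.5 N per mm. Do not push it in more than 18 mm (12 N): beyond that the spring is overstrained (solid at 22 mm). Tip to tip the arbor is 154 mm when free and 147 mm when properly mounted
- stand: Truing stand fixed to the bench: dark steel base 250 x 90 x 16 mm with two rails. Origin: centre of its underside; x along the stand, z up. On the rails rides an aluminium fork with two posts whose steel end cups face each other. The fork is clamped up to 12 mm either side of the middle (along x); no pose reports this shift: find the cup by feel or by eye
- cup_line (a point): Point of the base frame 75 mm above the stand's origin, on the common axis of the cups, which runs along the stand's x. Cups: 22 mm outside, 16 mm bore, 7 mm deep, flat floor. Floors at x = -73.5 and +73.5 mm from this point (147 mm apart, mouths 133 mm apart), both plus the fork's unknown shift. Posts: 22 mm wide, 11 mm above the axis; fork bed 40 mm below the axis
- gauge_end (a point): Point at x = -73.5 mm on the cup axis: the cup at this end, by the low steel gauge bar across the fork bed (36 mm below the axis), takes the sprung pin, next to the wheel; the other takes the rigid pin. Free, the arbor is too long to pass between the mouths: put the sprung pin into its cup askew (rigid end beside or above), push it in 14 mm or more, then swing the rigid end in front of its cup
- cradle: Fixed wooden rest in which the arbor lies, 150 x 60 mm, two V-blocks 8 mm thick at x = -46 and +46 mm; origin at the centre of its underside, x along the arbor. The arbor's axis is 66 mm above the bench
- parts_cup: Bystander: open glass cup, 48 mm wide, 30 mm high; origin at its underside
- loupe: Bystander: black eye loupe, 38 mm wide, 34 mm high; origin at its underside
- oil_jar: Bystander: amber oil jar, 32 mm wide, 45 mm high; origin at its underside
- pusher: Bystander: small steel hand press, 28 mm wide, 55 mm high; origin at its underside
- driver_a: Bystander: dark screwdriver lying on the bench, 120 mm long
- driver_b: Bystander: brass screwdriver lying on the bench, 120 mm long
- hammer: Bystander: small hammer lying on the bench, 180 mm long
Mind the look-alikes: they are no part of the job. Leave any purple look-alike of the cradle alone.

How it is judged:
By the outcome, as a careful person would: the job done as asked, in the order asked, and still so for the second after the job is handed in, with the robot touching nothing.
It also fails if it takes over 51 s, if anything falls off the work surface, if the arm or the gripper's body presses on something with over 40 N, if the wrist force passes 120 N, or if a joint passes its speed limit or range.

## Working session

There is one attempt and no reset: what is moved stays moved. The work goes in short steps, Python scripts to look and compute and a tool call to move; the robot and the scene stay as the last step left them, time stands still between calls to the robot, and variables do not carry over. Pictures are saved under pics/ and viewed, about 8 in all and at most 12, crops included, and the job is handed in when it is done.

Besides the shell and the picture viewer there is one more tool, called after "Call:" as name([rows], argument=value, ...), one row to a line, values as JSON. step_arm: Moves the arm, as the interface text tells. Its arguments: {"type":"object","properties":{"commands":{"type":"array"},"squeeze":{"type":"number"}},"required":["commands"]}

```bash
mkdir -p pics; ls; python3 - <<'E'
from plant import manip, eyes
import cv2,numpy as np
print(manip.get_state())
for n in("scene","top"):
    p,d=eyes.read_camera(n); cv2.imwrite(f"pics/{n}0.png",p[...,::-1]); np.savez(f"{n}0.npz",p=p,d=d); print(n,eyes.camera_model(n))
print(eyes.camera_model("wrist"))
E
```

```text
pics
{'t': 0.0, 'qpos': array([ 1.05228915e+00,  9.18675170e-02,  1.23191474e+00,  2.22930691e-05,
        1.81979596e+00, -5.66754236e-02]), 'joint_vel': array([-3.04993689e-04, -4.12611074e-04, -4.06035694e-04,  2.11523158e-05,
       -4.60088463e-04,  6.86087130e-04]), 'joint_efforts': array([ 1.30632575e-04, -4.58729374e+01, -4.18032110e+01, -4.63702395e-05,
        1.17303198e-02, -1.60076428e-05]), 'position': array([267.21059995, 536.93285563, 249.1293539 ]), 'tcp_rot': array([ 2.28866412e-01,  9.73457333e-01, -9.48945491e-04, -2.91958265e-04]), 'ft_force': array([-0.80458312,  0.16782519, -0.18559997]), 'ft_torque': array([0.02036773, 0.0042852 , 0.0646949 ]), 'finger_gap': 85.35948281271419}
scene {'mtx': array([[487.0834544 ,   0.        , 323.65730202],
       [  0.        , 487.0834544 , 244.34045762],
       [  0.        ,   0.        ,   1.        ]]), 'rvec': array([ 0.84986034,  2.74625394, -0.77763995]), 'tvec': array([ 433.13172269, -248.48490109, 1232.84762785])}
top {'mtx': array([[590.3667756 ,   0.        , 329.35185469],
       [  0.        , 590.3667756 , 236.33996831],
       [  0.        ,   0.        ,   1.        ]]), 'rvec': array([ 2.20962602, -2.0043646 ,  0.20672985]), 'tvec': array([ -20.87347519,  529.24911362, 1227.79403509])}
{'mtx': array([[376.69255453,   0.        , 322.51591607],
       [  0.        , 376.69255453, 239.82640795],
       [  0.        ,   0.        ,   1.        ]]), 'mount': array([[ 9.68002712e-04, -9.47914633e-01, -3.18523015e-01,
         8.12282735e+01],
       [ 9.99999362e-01,  7.32328145e-04,  8.59647548e-04,
         5.92170177e-01],
       [-5.81609121e-04, -3.18523645e-01,  9.47914738e-01,
        -1.24196879e+02],
       [ 0.00000000e+00,  0.00000000e+00,  0.00000000e+00,
         1.00000000e+00]])}
```

View pics/top0.png

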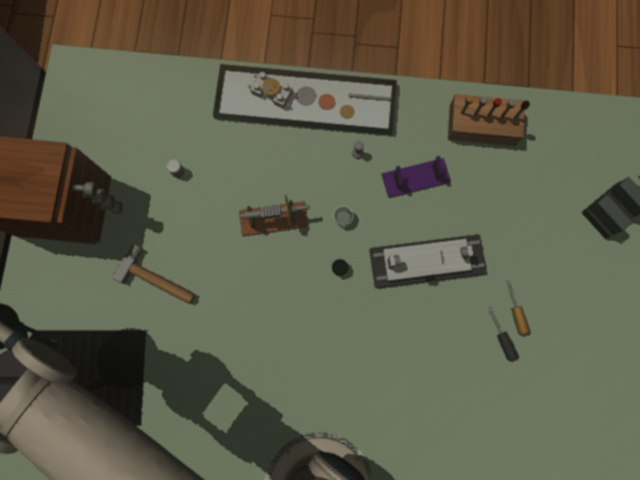

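View pics/scene0.png

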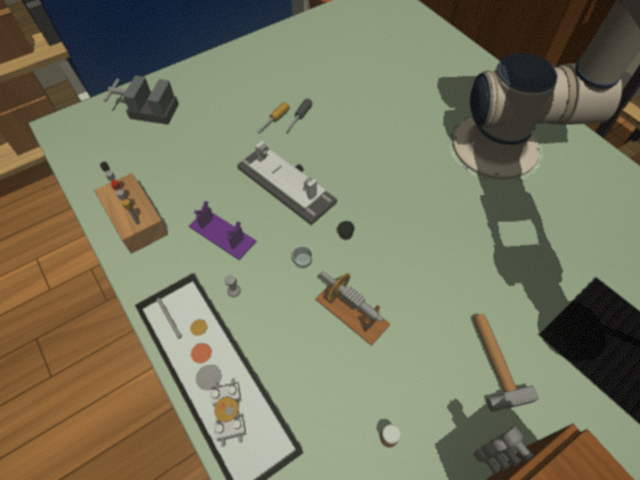

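The arbor lies in the wooden cradle at top (273,214), with the wheel at (288,212). The purple look-alike at (416,176) is empty. The stand is at (428,260) and its gauge bar at about (442,257), on the right side. I'll confirm with one enlarged crop.

```bash
cat > h.py <<'E'
from plant import manip, eyes
import cv2,numpy as np
from scipy.spatial.transform import Rotation as R
def pose(name):
    c=eyes.camera_model(name); K=c["mtx"]
    if name=="wrist":
        s=manip.get_state(); T=np.eye(4); T[:3,:3]=R.from_quat(s["tcp_rot"]).as_matrix(); T[:3,3]=s["position"]
        M=T@c["mount"]; return K,M[:3,:3],M[:3,3]
    Rm=cv2.Rodrigues(c["rvec"])[0]; return K,Rm.T,-Rm.T@c["tvec"]
def plane(P,uv,z):
    K,Rw,o=P; r=(np.c_[np.atleast_2d(uv).astype(float),np.ones(len(np.atleast_2d(uv)))]@np.linalg.inv(K).T)@Rw.T
    return o+r*((z-o[2])/r[:,2])[:,None]
def cloud(P,d):
    K,Rw,o=P; v,u=np.indices(d.shape); 
    c=np.stack([(u-K[0,2])/K[0,0]*d,(v-K[1,2])/K[1,1]*d,d],-1); w=c@Rw.T+o; w[d<=0]=np.nan; return w
def proj(P,X):
    K,Rw,o=P; c=(np.atleast_2d(X)-o)@Rw; c=c@K.T; return c[:,:2]/c[:,2:]
E
python3 - <<'E'
from h import *
z=np.load("top0.npz"); P=pose("top"); w=cloud(P,z["d"])
a=z["p"][185:245,230:320]; b=z["p"][225:295,360:495]
A=cv2.resize(a,None,fx=5.9,fy=5.9,interpolation=3);B=cv2.resize(b,None,fx=3.4,fy=3.4,interpolation=3)
im=np.zeros((A.shape[0]+B.shape[0],535,3),np.uint8); im[:A.shape[0],:A.shape[1]]=A; im[A.shape[0]:,:B.shape[1]]=B
cv2.imwrite("pics/crop.png",im[...,::-1])
# heights maps
def box(n,u0,u1,v0,v1,zl,zh):
    q=w[v0:v1,u0:u1].reshape(-1,3); q=q[(q[:,2]>zl)&(q[:,2]<zh)]
    r=cv2.minAreaRect(q[:,:2].astype(np.float32)); print(n,len(q),q.mean(0).round(1),r)
box("bench",300,340,240,255,-50,50)
box("arbor",230,325,190,245,55,80)
box("cradle",230,325,190,245,4,25)
box("wheel",230,325,190,245,84,110)
box("stand base",360,495,225,295,8,120)
box("posts",360,495,225,295,65,120)
for n,u,v in(("cup",345,217),("loupe",341,268),("press",358,150),("jar",175,168),("purple",416,176),("drv",500,330)): print(n,w[v,u].round())
E
```

```text
bench 600 [513.1  51.4   1.5] ((513.2654418945312, 51.62872314453125), (34.10372543334961, 88.44642639160156), 5.482920169830322)
arbor 574 [567.1 158.3  73. ] ((568.734375, 154.83963012695312), (54.09874725341797, 150.90704345703125), 4.27855110168457)
cradle 1651 [565.7 156.9   8.1] ((572.59130859375, 155.15110778808594), (126.6655044555664, 215.23208618164062), 5.583045959472656)
wheel 54 [574.1 126.8  93.7] ((565.4481201171875, 136.84408569335938), (48.05475616455078, 58.070472717285156), 41.88853454589844)
stand base 4558 [ 500.  -187.9   32. ] ((506.99163818359375, -189.35079956054688), (155.28289794921875, 296.8068542480469), 4.892832279205322)
posts 249 [ 501.9 -187.2   84. ] ((502.4412536621094, -186.61666870117188), (22.458934783935547, 175.84988403320312), 12.89933967590332)
cup [587.   1.   4.]
loupe [465.  -1.  35.]
press [732. -14.  53.]
jar [653. 390.  46.]
purple [ 698. -153.   12.]
drv [ 366. -357.   17.]
```

View pics/crop.png

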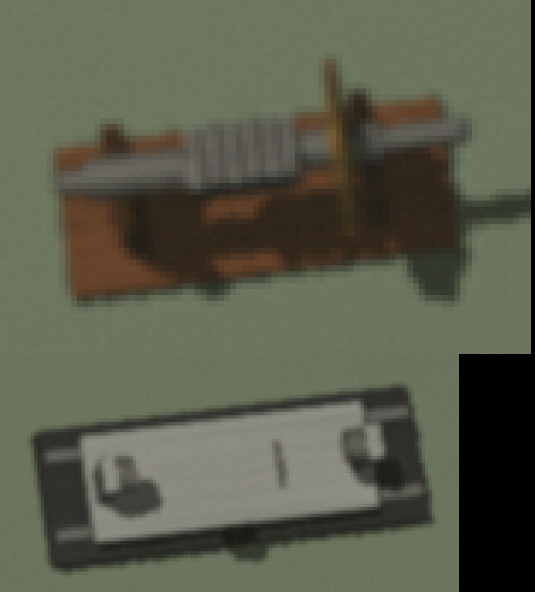

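The crop confirms it. The upper part shows the arbor with grooved grip and brass wheel at its right (−y) end, in the brown cradle. The lower part shows the stand, with the gauge bar on the right (−y) half at about (278,465). Both sprung ends face −y. Next I move above the arbor for a wrist view.

Call:
step_arm([
  {"offset": [-43.9, -20.6, 3], "twist": 0.986, "fingers": 0},
  {"offset": [-43.9, -20.6, 3], "twist": 0.986, "fingers": 0},
  {"offset": [-43.9, -20.6, 3], "twist": 0.986, "fingers": 0},
  {"offset": [-43.9, -20.6, 3], "twist": 0.986, "fingers": 0},
  {"offset": [-43.9, -20.6, 3], "twist": 0.986, "fingers": 0},
  {"offset": [-43.9, -20.6, 3], "twist": 0.986, "fingers": 0},
  {"offset": [-43.9, -20.6, 3], "twist": 0.986, "fingers": 0},
  {"offset": [-43.9, -20.6, 3], "twist": 0.986, "fingers": 0},
  {"offset": [-43.9, -20.6, 3], "twist": 0.986, "fingers": 0},
  {"offset": [-43.9, -20.6, 3], "twist": 0.986, "fingers": 0},
])

```text
t: 0.93
position: [526.4, 209.4, 224.0]
tcp_rot: [0.663, 0.749, -0.0, -0.0]
ft_force: [0.4, 0.7, 0.3]
finger_gap: 85.7
```

Call:
step_arm([
  {"offset": [-5.0, 3.2, 0], "twist": 0, "fingers": 0},
  {"offset": [-5.0, 3.2, 0], "twist": 0, "fingers": 0},
  {"offset": [-5.0, 3.2, 0], "twist": 0, "fingers": 0},
  {"offset": [-5.0, 3.2, 0], "twist": 0, "fingers": 0},
  {"offset": [-5.0, 3.2, 0], "twist": 0, "fingers": 0},
])

```text
t: 1.35
position: [563.1, 166.1, 224.2]
tcp_rot: [0.662, 0.749, -0.0, -0.0]
ft_force: [-0.6, 0.9, 0.4]
finger_gap: 85.2
```

```bash
python3 - <<'E'
from h import *
s=manip.get_state(); P=pose("wrist"); p,d=eyes.read_camera("wrist"); print(s["t"],s["position"],s["tcp_rot"],np.abs(s["joint_vel"]).max())
cv2.imwrite("pics/w1.png",p[...,::-1]); np.savez("w1.npz",p=p,d=d,K=P[0],R=P[1],o=P[2])
E
```

```text
1.35 [563.11667861 166.11167664 224.20864971] [ 6.62192462e-01  7.49333633e-01 -1.81964095e-04 -4.65299578e-04] 0.02018154955523419
```

View pics/w1.png

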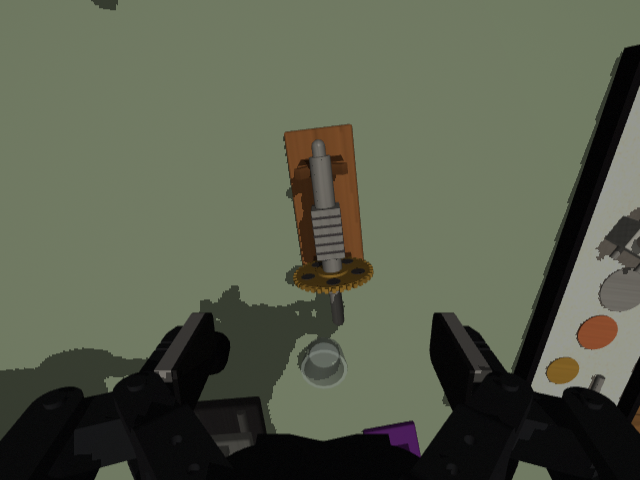

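The wrist view shows the stub tip at about (318,141), the grip between rows 206 and 260, the wheel at (333,275) and the plunger tip at (338,323).

```bash
python3 - <<'E'
from h import *
z=np.load("w1.npz"); P=(z["K"],z["R"],z["o"]); w=cloud(P,z["d"])
a=plane(P,[[318.5,140],[338.5,324]],66); print("tips",a.round(1),np.linalg.norm(a[0]-a[1]))
g=plane(P,[[326,206.5],[331,259]],77); print("grip ends",g.round(1),np.linalg.norm(g[0]-g[1]))
# depth: grip top
q=w[204:262,308:348].reshape(-1,3); q=q[(q[:,2]>74)&(q[:,2]<84)]; print("griptop",len(q),q.mean(0).round(1),cv2.minAreaRect(q[:,:2].astype(np.float32)))
# shaft ridge centre per row, from depth >60
for v in(150,165,180,195,215,230,245):
    r=w[v,290:360]; k=r[:,2]>58; print(v,np.where(k)[0][[0,-1]]+290,r[k].mean(0).round(1),r[k][:,2].max().round(1))
E
```

```text
tips [[553.3 229.2  66. ]
 [588.6  80.1  66. ]] 153.2116435994445
grip ends [[564.5 183.4  77. ]
 [573.6 142.7  77. ]] 41.75896960495615
griptop 1513 [568.4 163.1  77.3] ((568.5302124023438, 162.29295349121094), (22.2578182220459, 46.36125183105469), 14.014835357666016)
150 [312 325] [554.1 222.6  70.3] 72.5
165 [309 346] [561.9 212.8  70.4] 74.9
180 [312 332] [559.3 201.7  72.4] 74.9
195 [313 334] [561.8 190.7  72.1] 74.3
215 [311 340] [564.7 177.   77.4] 78.9
230 [313 342] [567.9 165.7  77.4] 78.8
245 [315 343] [570.6 154.   77.5] 78.4
```

Call:
step_arm([
  {"offset": [-0.48, 0.53, 9], "twist": -0.11, "fingers": 0},
  {"offset": [-0.48, 0.53, 9], "twist": -0.11, "fingers": 0},
  {"offset": [-0.48, 0.53, 9], "twist": -0.11, "fingers": 0},
  {"offset": [-0.48, 0.53, 9], "twist": -0.11, "fingers": 0},
  {"offset": [-0.48, 0.53, 9], "twist": -0.11, "fingers": 0},
  {"offset": [-0.48, 0.53, 9], "twist": -0.11, "fingers": 0},
])

```text
t: 1.9
position: [570.4, 162.4, 138.1]
tcp_rot: [0.62, 0.785, 0.002, 0.001]
ft_force: [0.8, 0.7, 1.0]
finger_gap: 85.1
```

```bash
python3 - <<'E'
from h import *
s=manip.get_state(); P=pose("wrist"); p,d=eyes.read_camera("wrist"); print(s["t"],s["position"],s["tcp_rot"],np.abs(s["joint_vel"]).max())
cv2.imwrite("pics/w2.png",p[...,::-1]); np.savez("w2.npz",p=p,d=d,K=P[0],R=P[1],o=P[2])
E
```

```text
1.9 [570.405979   162.35714485 138.11559863] [0.61988942 0.7846856  0.00187463 0.00144812] 0.01161912360615364
```

View pics/w2.png

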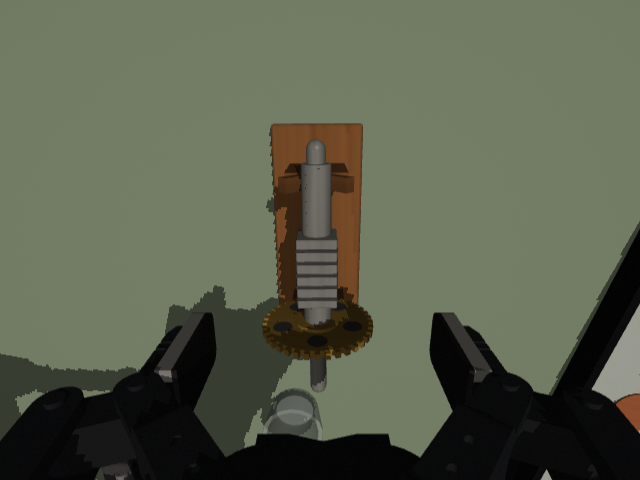

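Arbor is now vertical in the image, at column ~317, with the grip between rows 231 and 307. The jaws are centred at ~322.

```bash
python3 - <<'E'
from h import *
z=np.load("w2.npz"); P=(z["K"],z["R"],z["o"])
s=manip.get_state(); Rt=R.from_quat(s["tcp_rot"]); t=lambda X:Rt.inv().apply(X-s["position"]).round(1)
print("tips",t(plane(P,[[316,139],[318,391]],66)),"grip",t(plane(P,[[297,231],[337,231],[297,307],[338,307]],77)))
E
```

```text
tips [[ 69.9  -2.5  72.3]
 [-85.   -1.9  72.3]] grip [[ 24.7 -12.3  61.3]
 [ 24.7   8.3  61.4]
 [-19.1 -13.2  61.3]
 [-19.2   9.4  61.4]]
```

Call:
step_arm([
  {"offset": [0, -0.18, 3], "twist": 0, "fingers": 0},
  {"offset": [0, -0.18, 6], "twist": 0, "fingers": 0},
  {"offset": [0, -0.18, 7.2], "twist": 0, "fingers": 0},
  {"offset": [0, -0.18, 7.2], "twist": 0, "fingers": 0.4},
  {"offset": [0, -0.18, 7.2], "twist": 0, "fingers": 0.7},
  {"offset": [0, -0.18, 7.2], "twist": 0, "fingers": 1},
  {"offset": [0, -0.18, 7.2], "twist": 0, "fingers": 1},
  {"offset": [0, -0.18, 7.2], "twist": 0, "fingers": 1},
  {"offset": [0, -0.18, 7.2], "twist": 0, "fingers": 1},
  {"offset": [0, -0.18, 7.2], "twist": 0, "fingers": 1},
], squeeze=60)

```text
t: 2.78
position: [567.7, 161.0, 64.7]
tcp_rot: [0.62, 0.785, 0.0, 0.0]
ft_force: [-5.1, -1.4, 6.7]
finger_gap: 21.2
```

Call:
step_arm([
  {"offset": [0, 0, -2], "twist": 0, "fingers": 1},
  {"offset": [0, 0, -5], "twist": 0, "fingers": 1},
  {"offset": [0, 0, -8], "twist": 0, "fingers": 1},
  {"offset": [0, 0, -12.5], "twist": 0, "fingers": 1},
  {"offset": [0, 0, -12.5], "twist": 0, "fingers": 1},
  {"offset": [0, 0, -12.5], "twist": 0, "fingers": 1},
], squeeze=80)

```text
t: 3.28
position: [569.3, 161.4, 192.5]
tcp_rot: [0.62, 0.784, 0.003, 0.003]
ft_force: [0.1, 0.8, -2.1]
finger_gap: 20.8
```

Call:
step_arm([
  {"offset": [-4, -3, 0], "twist": 0, "fingers": 1},
  {"offset": [-32, -23.7, 0], "twist": 0, "fingers": 1},
  {"offset": [-32, -23.7, 0], "twist": 0, "fingers": 1},
  {"offset": [-32, -23.7, 0], "twist": 0, "fingers": 1},
  {"offset": [-32, -23.7, 0], "twist": 0, "fingers": 1},
  {"offset": [-32, -23.7, 0], "twist": 0, "fingers": 1},
  {"offset": [-32, -23.7, 0], "twist": 0, "fingers": 1},
  {"offset": [-32, -23.7, 0], "twist": 0, "fingers": 1},
  {"offset": [-32, -23.7, 0], "twist": 0, "fingers": 1},
  {"offset": [-32, -23.7, 0], "twist": 0, "fingers": 1},
])

```text
t: 4.12
position: [408.4, -207.9, 185.6]
tcp_rot: [0.621, 0.784, -0.001, -0.001]
ft_force: [0.6, 0.6, -1.7]
finger_gap: 20.6
```

Call:
step_arm([
  {"offset": [0, 0, 0], "twist": 0, "fingers": 1},
  {"offset": [0, 0, 0], "twist": 0, "fingers": 1},
  {"offset": [0, 0, 0], "twist": 0, "fingers": 1},
])

```text
t: 4.37
position: [410.7, -204.5, 186.2]
tcp_rot: [0.62, 0.784, 0.0, -0.001]
ft_force: [1.4, 0.7, -1.7]
finger_gap: 20.9
```

```bash
python3 - <<'E'
from h import *
s=manip.get_state(); P=pose("wrist"); p,d=eyes.read_camera("wrist"); print(s["t"],s["position"],s["tcp_rot"],s["finger_gap"],s["ft_force"],np.abs(s["joint_vel"]).max())
cv2.imwrite("pics/w3.png",p[...,::-1]); np.savez("w3.npz",p=p,d=d,K=P[0],R=P[1],o=P[2])
E
```

```text
4.3667 [ 410.71256867 -204.47214052  186.2287001 ] [ 6.20227159e-01  7.84421394e-01  1.56388988e-04 -1.15050002e-03] 20.89042098784727 [ 1.43609634  0.70300098 -1.66145675] 0.0251212232829106
```

View pics/w3.png

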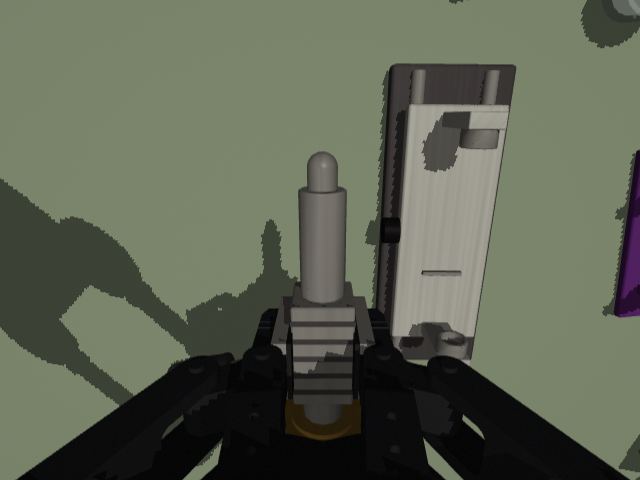

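Held arbor is straight at column 322, stub tip (322,153). The stand is at right, with the far post and cup at about (480,130) and the near cup at (452,340). The gauge bar at (441,272) is nearer the low (−y) end, as required.

```bash
python3 - <<'E'
from h import *
z=np.load("w3.npz"); P=(z["K"],z["R"],z["o"]); w=cloud(P,z["d"])
s=manip.get_state(); Rt=R.from_quat(s["tcp_rot"]); pos=s["position"]
T=lambda X:Rt.inv().apply(np.atleast_2d(X)-pos)
W=w[50:380,370:530]; m=np.isfinite(W[...,2])
def rep(n,zl,zh,v0=50,v1=380,u0=370,u1=530):
    q=w[v0:v1,u0:u1].reshape(-1,3); q=q[(q[:,2]>zl)&(q[:,2]<zh)]
    t=T(q); r=cv2.minAreaRect(t[:,:2].astype(np.float32)); print(n,len(q),"meanworld",q.mean(0).round(1),"tool min/max",t.min(0).round(1),t.max(0).round(1),"rect",np.round(r[0],1),np.round(r[1],1),round(r[2],2))
rep("base",11,22); rep("bed",28,44); rep("farpost",78,95,60,200); rep("farcup",60,95,60,200); rep("nearpost",78,95,250,400); rep("nearcup",60,95,250,400)
h=np.histogram(W[...,2][m],bins=np.arange(-4,100,4)); print(h[0])
# bed edges via threshold on brightness: per-row u range of bed in depth
for v in range(110,335,25):
    k=np.where((w[v,370:530,2]>29)&(w[v,370:530,2]<42))[0]+370
    k2=np.where((w[v,370:530,2]>10)&(w[v,370:530,2]<42))[0]+370
    print(v,k[[0,-1]],T(w[v,k[0]])[0].round(1),T(w[v,k[-1]])[0].round(1),k2[[0,-1]],T(w[v,k2[0]])[0].round(1))
c=z["p"][40:380,370:530]; c=cv2.resize(c,None,fx=1.7,fy=1.7)
E
```

```text
base 8213 meanworld [ 478.1 -140.1   16.5] tool min/max [-133.5   47.3  164.3] [116.3 139.5 175.6] rect [-8.7 93. ] [249.7  91.7] 0.5
bed 19908 meanworld [ 498.8 -182.1   35.6] tool min/max [-96.7  47.  142.3] [ 88.1 129.4 158.5] rect [-4.1 88. ] [184.7  82.1] 0.35
farpost 1482 meanworld [ 484.2 -111.    85.2] tool min/max [62.3 83.  97.7] [ 83.1 105.7 108.5] rect [72.7 94.3] [20.8 22.7] 0.15
farcup 1714 meanworld [ 482.9 -111.    83.3] tool min/max [62.3 83.  97.7] [ 83.2 105.7 126.6] rect [72.7 94.3] [20.9 22.6] 0.47
nearpost 493 meanworld [ 518.8 -256.3   83.9] tool min/max [-86.   82.4  98.2] [-69.6 104.4 108.3] rect [-77.5  93.7] [15.7 22.1] 3.57
nearcup 933 meanworld [ 518.2 -256.7   77.3] tool min/max [-91.4  82.1  98.2] [-69.6 104.6 126.3] rect [-80.7  93.3] [21.8 22.3] 0.91
[ 3222 13764   186   181  2317  5589   915   281   279 14063  5386   180
   114    90    79    74    65   133   241   138   205   421  1426    18
     0]
110 [406 508] [ 84.1  59.7 157.5] [ 84.  129.2 151.9] [389 509] [ 84.2  50.1 172.1]
135 [404 504] [ 67.1  59.4 157.3] [ 67.4 128.6 151.1] [387 505] [ 66.3  49.6 172.2]
160 [403 500] [ 49.5  59.5 155.6] [ 50.1 128.1 150.6] [385 501] [ 47.3  49.5 174.7]
185 [401 496] [ 30.9  59.6 157. ] [ 32.  128.1 151. ] [384 497] [ 28.1  49.4 172.7]
210 [399 492] [ 11.7  59.3 156.8] [ 13.1 127.9 151.1] [382 493] [  7.   49.3 175.6]
235 [382 489] [ -8.4  47.3 156.8] [ -6.9 128.7 151.9] [381 489] [ -9.6  47.1 160.6]
260 [396 485] [-28.6  59.1 154.7] [-27.6 128.5 152. ] [379 486] [-36.9  49.  175.8]
285 [394 481] [-50.7  58.9 155.3] [-48.4 127.6 150.4] [378 482] [-59.2  48.8 173.3]
310 [392 477] [-73.6  58.6 155.2] [-71.1 127.4 150.7] [380 478] [-82.2  51.3 170.7]
```

```bash
python3 - <<'E'
from h import *
z=np.load("w3.npz"); P=(z["K"],z["R"],z["o"]); w=cloud(P,z["d"])
s=manip.get_state(); Rt=R.from_quat(s["tcp_rot"]); pos=s["position"]
T=lambda X:Rt.inv().apply(np.atleast_2d(X)-pos)
for v in (160,175,195,210,230,250,270,285,320,345,365):
    r=T(w[v,280:365]); k=(np.abs(r[:,1])<16)&(r[:,2]<12)&(r[:,2]>-25); r=r[k]; print(v,np.where(k)[0][[0,-1]]+280,"x %.1f y %.1f..%.1f ztop %.1f"%(np.median(r[:,0]),r[:,1].min(),r[:,1].max(),np.percentile(r[:,2],5)))
# tip & shoulder by ray at axis level
for zz in (-2,0,2): print(zz,T(plane(P,[[322,152]],pos[2]-zz)).round(1))
E
```

```text
160 [308 336] x 67.9 y -3.9..5.0 ztop -5.9
175 [307 337] x 63.4 y -4.3..5.3 ztop -6.7
195 [298 346] x 57.6 y -7.4..8.4 ztop -9.6
210 [299 345] x 52.8 y -7.1..8.1 ztop -9.7
230 [299 345] x 46.1 y -7.3..8.3 ztop -9.6
250 [300 345] x 39.2 y -7.1..8.4 ztop -9.5
270 [300 344] x 32.2 y -7.3..8.2 ztop -9.5
285 [294 351] x 26.3 y -10.1..11.4 ztop -9.4
320 [280 364] x 15.7 y -14.7..15.6 ztop -12.9
345 [280 364] x 6.2 y -13.2..14.2 ztop -18.8
365 [284 362] x -2.2 y -11.5..13.0 ztop -22.0
-2 [[70.1  0.5 -1.9]]
0 [[69.9  0.5  0.1]]
2 [[69.7  0.5  2.1]]
```

Call:
step_arm([
  {"offset": [1.8, 7.4, 0], "twist": -0.203, "fingers": 1},
  {"offset": [1.8, 7.4, 0], "twist": -0.203, "fingers": 1},
  {"offset": [1.8, 7.4, 0], "twist": -0.203, "fingers": 1},
  {"offset": [1.8, 7.4, 0], "twist": -0.203, "fingers": 1},
  {"offset": [1.8, 7.4, 3], "twist": -0.203, "fingers": 1},
  {"offset": [1.8, 7.4, 6], "twist": -0.203, "fingers": 1},
  {"offset": [1.8, 7.4, 6], "twist": -0.203, "fingers": 1},
  {"offset": [1.8, 7.4, 6], "twist": -0.203, "fingers": 1},
  {"offset": [1.8, 7.4, 6], "twist": -0.203, "fingers": 1},
])

```text
t: 5.17
position: [479.0, -170.5, 129.2]
tcp_rot: [0.537, 0.843, 0.0, 0.001]
ft_force: [0.8, 0.2, -1.4]
finger_gap: 21.1
```

```bash
cat > st.py <<'E'
from h import *
# stand frame: origin = gauge cup floor on axis, x along stand toward far cup, y toward tool+y (world +x side)
T0=np.load("stand.npy") if __import__("os").path.exists("stand.npy") else None
def rel():
    s=manip.get_state(); p=T0[:3,:3].T@(s["position"]-T0[:3,3]); M=R.from_matrix(T0[:3,:3].T@R.from_quat(s["tcp_rot"]).as_matrix())
    o=p+M.apply([0,0.5,-1.5]); tip=p+M.apply([-84,.5,-1.5]); f=T0[:3,:3].T@s["ft_force"]
    print("t",round(s["t"],2),"z",s["position"][2].round(1),"arbor",o.round(1),"freetip",tip.round(1),"yaw",M.as_euler("xyz",degrees=True).round(2),"f",f.round(1),"gap",s["finger_gap"].round(1),"v",np.abs(s["joint_vel"]).max().round(3))
    return s,M,p
E
python3 - <<'E'
import numpy as np
from scipy.spatial.transform import Rotation as R
q=[6.20227159e-01,7.84421394e-01,0,0]; p=np.array([410.71,-204.47,186.23])
Rm=R.from_quat(q).as_matrix(); T=np.eye(4); T[:3,:3]=Rm@R.from_euler("z",.34,degrees=True).as_matrix()
o=p+Rm@np.array([-77.3,93.5,0]); o[2]=75; T[:3,3]=o; np.save("stand.npy",T)
import st; st.rel()
E
```

```text
Traceback (most recent call last):
  File "st.py", line 7, in rel
    print("t",round(s["t"],2),"z",s["position"][2].round(1),"arbor",o.round(1),"freetip",tip.round(1),"yaw",M.as_euler("xyz",degrees=True).round(2),"f",f.round(1),"gap",s["finger_gap"].round(1),"v",np.abs(s["joint_vel"]).max().round(3))
                                                                                                                                                                         ^^^^^^^^^^^^^^^^^^^^^
AttributeError: 'float' object has no attribute 'round'
```

```bash
sed -i 's/s\["finger_gap"\].round(1)/round(s["finger_gap"],1)/' st.py; python3 -c "import st;st.rel()"
```

```text
t 5.17 z 129.2 arbor [ 94.6 -19.3 -55.7] freetip [ 12.4  -1.8 -55.8] yaw [ -0.05  -0.07 -11.98] f [-0.   0.8  1.4] gap 21.1 v 0.031
```

Call:
step_arm([
  {"offset": [0, 0, 2], "twist": 0, "fingers": 1},
  {"offset": [0, 0, 4], "twist": 0, "fingers": 1},
  {"offset": [0, 0, 5], "twist": 0, "fingers": 1},
  {"offset": [0, 0, 5.5], "twist": 0, "fingers": 1},
  {"offset": [0, 0, 5.5], "twist": 0, "fingers": 1},
  {"offset": [0, 0, 5.5], "twist": 0, "fingers": 1},
  {"offset": [0, 0, 5.5], "twist": 0, "fingers": 1},
])

```text
t: 5.75
position: [479.6, -170.8, 74.3]
tcp_rot: [0.537, 0.843, 0.0, 0.001]
ft_force: [0.2, 0.2, -1.9]
finger_gap: 20.6
```

```bash
python3 - <<'E'
import st
s,M,p=st.rel(); pic,d=st.eyes.read_camera("wrist"); st.cv2.imwrite("pics/w4.png",pic[...,::-1])
E
```

```text
t 5.75 z 74.3 arbor [ 94.1 -18.8  -0.8] freetip [12.  -1.3 -1. ] yaw [ -0.1   -0.11 -11.98] f [0.2 0.3 1.9] gap 20.6 v 0.003
```

View pics/w4.png

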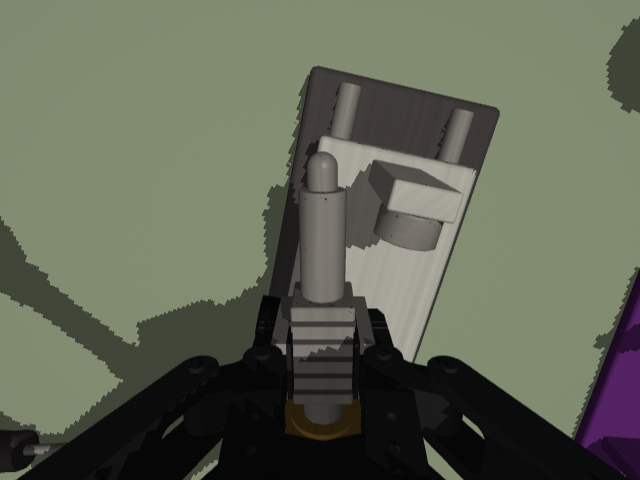

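Rigid end is clear beside the far post: stub tip at (322,153), post and cup at (415,200). Advancing the sprung pin into the gauge cup.

Call:
step_arm([
  {"offset": [-0.2, -0.04, 0.08], "twist": 0, "fingers": 1},
  {"offset": [-0.4, -0.04, 0.08], "twist": 0, "fingers": 1},
  {"offset": [-0.6, -0.04, 0.08], "twist": 0, "fingers": 1},
  {"offset": [-0.8, -0.04, 0.08], "twist": 0, "fingers": 1},
  {"offset": [-0.8, -0.04, 0.08], "twist": 0, "fingers": 1},
  {"offset": [-0.8, -0.04, 0.08], "twist": 0, "fingers": 1},
])

```text
t: 6.3
position: [481.8, -178.0, 71.7]
tcp_rot: [0.538, 0.843, 0.0, -0.0]
ft_force: [0.9, 0.3, -2.4]
finger_gap: 21.0
```

```bash
python3 -c "import st;st.rel()"
```

```text
t 6.3 z 71.7 arbor [ 86.6 -18.2   1.8] freetip [ 4.5 -0.8  1.8] yaw [ 1.000e-02  1.000e-02 -1.197e+01] f [0.1 0.9 2.4] gap 21.0 v 0.004
```

Call:
step_arm([
  {"offset": [0, 0, 0], "twist": 0, "fingers": 1},
])

```text
t: 6.38
position: [481.8, -177.8, 71.7]
tcp_rot: [0.537, 0.843, 0.0, -0.0]
ft_force: [-0.0, 0.2, -2.2]
finger_gap: 20.8
```

```bash
python3 - <<'E'
import st
st.rel()
for i in range(4): st.eyes.read_camera("wrist"); st.rel()
E
```

```text
t 6.38 z 71.7 arbor [ 86.8 -18.2   1.8] freetip [ 4.6 -0.8  1.8] yaw [ 1.000e-02  1.000e-02 -1.198e+01] f [0.2 0.  2.2] gap 20.8 v 0.003
t 6.43 z 71.7 arbor [ 86.8 -18.2   1.8] freetip [ 4.6 -0.8  1.8] yaw [ 0.000e+00  1.000e-02 -1.199e+01] f [0.4 0.3 3.4] gap 20.8 v 0.003
t 6.48 z 71.7 arbor [ 86.9 -18.2   1.8] freetip [ 4.7 -0.8  1.8] yaw [ 1.000e-02  1.000e-02 -1.199e+01] f [ 0.2 -0.7  1.8] gap 20.7 v 0.002
t 6.53 z 71.7 arbor [ 86.8 -18.2   1.8] freetip [ 4.7 -0.8  1.8] yaw [  0.     0.   -11.99] f [-0.2  0.5  1.8] gap 20.9 v 0.002
t 6.58 z 71.7 arbor [ 86.9 -18.2   1.8] freetip [ 4.7 -0.8  1.8] yaw [  0.     0.   -11.99] f [1.5 0.  1.9] gap 20.8 v 0.002
```

Call:
step_arm([
  {"offset": [0, 0.04, -0.1], "twist": 0, "fingers": 1},
  {"offset": [0, 0.04, -0.18], "twist": 0, "fingers": 1},
  {"offset": [0, 0.04, -0.18], "twist": 0, "fingers": 1},
  {"offset": [0, 0.04, -0.18], "twist": 0, "fingers": 1},
])

```text
t: 6.92
position: [482.3, -177.7, 73.7]
tcp_rot: [0.537, 0.843, 0.0, 0.0]
ft_force: [-0.1, 0.2, -2.7]
finger_gap: 20.6
```

```bash
python3 -c "import st;st.rel()"
```

```text
t 6.92 z 73.7 arbor [ 86.8 -17.7  -0.2] freetip [ 4.7 -0.3 -0.2] yaw [-1.000e-02 -1.000e-02 -1.199e+01] f [ 0.2 -0.   2.7] gap 20.6 v 0.004
```

Now I advance in small steps to feel the floor.

Call:
step_arm([
  {"offset": [-0.1, 0, 0], "twist": 0, "fingers": 1},
  {"offset": [-0.2, 0, 0], "twist": 0, "fingers": 1},
  {"offset": [-0.3, 0, 0], "twist": 0, "fingers": 1},
  {"offset": [-0.4, 0, 0], "twist": 0, "fingers": 1},
  {"offset": [-0.5, 0, 0], "twist": 0, "fingers": 1},
  {"offset": [-0.6, 0, 0], "twist": 0, "fingers": 1},
  {"offset": [-0.6, 0, 0], "twist": 0, "fingers": 1},
])

```text
t: 7.5
position: [484.6, -182.9, 73.4]
tcp_rot: [0.537, 0.843, 0.0, -0.0]
ft_force: [-1.0, 2.0, -1.3]
finger_gap: 20.9
```

```bash
python3 -c "import st;st.rel()"
```

```text
t 7.5 z 73.4 arbor [ 81.2 -16.6   0.1] freetip [-0.9  0.8  0.2] yaw [ 1.000e-02  6.000e-02 -1.199e+01] f [ 2.2 -0.6  1.3] gap 20.9 v 0.004
```

Call:
step_arm([
  {"offset": [-0.1, 0, 0], "twist": 0, "fingers": 1},
  {"offset": [-0.2, 0, 0], "twist": 0, "fingers": 1},
  {"offset": [-0.3, 0, 0], "twist": 0, "fingers": 1},
  {"offset": [-0.4, 0, 0], "twist": 0, "fingers": 1},
  {"offset": [-0.5, 0, 0], "twist": 0, "fingers": 1},
  {"offset": [-0.5, 0, 0], "twist": 0, "fingers": 1},
  {"offset": [-0.5, 0, 0], "twist": 0, "fingers": 1},
])

```text
t: 8.08
position: [486.7, -187.3, 73.4]
tcp_rot: [0.537, 0.843, 0.0, -0.001]
ft_force: [-3.2, 4.6, -1.4]
finger_gap: 20.9
```

```bash
python3 -c "
import st;st.rel()
for i in range(3): st.eyes.read_camera('wrist'); st.rel()"
```

```text
t 8.08 z 73.4 arbor [ 76.5 -15.6   0.1] freetip [-5.7  1.8  0.2] yaw [  0.02   0.06 -11.99] f [ 5.2 -2.   1.4] gap 20.9 v 0.001
t 8.13 z 73.4 arbor [ 76.4 -15.6   0.1] freetip [-5.7  1.8  0.2] yaw [ 1.000e-02  6.000e-02 -1.199e+01] f [ 4.7 -1.8  0.6] gap 21.2 v 0.001
t 8.18 z 73.4 arbor [ 76.5 -15.6   0.1] freetip [-5.7  1.8  0.2] yaw [ 1.0e-02  6.0e-02 -1.2e+01] f [ 5.4 -1.3  0.4] gap 20.8 v 0.001
t 8.23 z 73.4 arbor [ 76.5 -15.6   0.1] freetip [-5.7  1.9  0.2] yaw [ 1.000e-02  5.000e-02 -1.199e+01] f [ 4.2 -0.4  2.2] gap 20.7 v 0.001
```

Call:
step_arm([
  {"offset": [-0.15, 0, 0], "twist": 0, "fingers": 1},
  {"offset": [-0.3, 0, 0], "twist": 0, "fingers": 1},
  {"offset": [-0.45, 0, 0], "twist": 0, "fingers": 1},
  {"offset": [-0.6, 0, 0], "twist": 0, "fingers": 1},
  {"offset": [-0.75, 0, 0], "twist": 0, "fingers": 1},
  {"offset": [-0.9, 0, 0], "twist": 0, "fingers": 1},
  {"offset": [-0.9, 0, 0], "twist": 0, "fingers": 1},
  {"offset": [-0.9, 0, 0], "twist": 0, "fingers": 1},
])

```text
t: 8.9
position: [490.1, -194.7, 73.3]
tcp_rot: [0.537, 0.843, 0.001, -0.001]
ft_force: [-4.9, 7.4, 0.9]
finger_gap: 20.7
```

```bash
python3 -c "
import st;st.rel()
for i in range(3): st.eyes.read_camera('wrist'); st.rel()"
```

```text
t 8.9 z 73.3 arbor [ 68.5 -13.9   0.2] freetip [-13.7   3.6   0.5] yaw [  0.03   0.18 -12.01] f [ 8.3 -3.1 -0.9] gap 20.7 v 0.003
t 8.95 z 73.3 arbor [ 68.5 -13.9   0.2] freetip [-13.6   3.6   0.5] yaw [  0.03   0.18 -12.02] f [ 8.6 -2.8  0.2] gap 20.8 v 0.002
t 9.0 z 73.3 arbor [ 68.6 -13.9   0.2] freetip [-13.6   3.6   0.5] yaw [  0.03   0.18 -12.02] f [ 8.5 -2.7 -0.4] gap 21.0 v 0.002
t 9.05 z 73.2 arbor [ 68.6 -13.9   0.3] freetip [-13.6   3.6   0.5] yaw [  0.03   0.18 -12.02] f [ 8.7 -2.8 -0.2] gap 20.9 v 0.002
```

Call:
step_arm([
  {"offset": [-0.1, 0, 0], "twist": 0, "fingers": 1},
  {"offset": [-0.2, 0, 0], "twist": 0, "fingers": 1},
  {"offset": [-0.3, 0, 0], "twist": 0, "fingers": 1},
  {"offset": [-0.44, 0, 0], "twist": 0, "fingers": 1},
  {"offset": [-0.44, 0, 0], "twist": 0, "fingers": 1},
  {"offset": [-0.44, 0, 0], "twist": 0, "fingers": 1},
])

```text
t: 9.55
position: [491.8, -198.2, 73.2]
tcp_rot: [0.537, 0.843, 0.001, -0.002]
ft_force: [-5.3, 9.2, 1.1]
finger_gap: 21.0
```

```bash
python3 -c "
import st;st.rel()
for i in range(3): st.eyes.read_camera('wrist'); st.rel()"
```

```text
t 9.55 z 73.2 arbor [ 64.7 -13.1   0.3] freetip [-17.5   4.4   0.6] yaw [  0.04   0.23 -12.03] f [10.2 -3.1 -1.1] gap 21.0 v 0.002
t 9.6 z 73.3 arbor [ 64.7 -13.1   0.2] freetip [-17.5   4.4   0.6] yaw [  0.04   0.23 -12.03] f [10.2 -2.3 -0.5] gap 20.7 v 0.002
t 9.65 z 73.2 arbor [ 64.7 -13.1   0.3] freetip [-17.4   4.4   0.6] yaw [  0.04   0.23 -12.03] f [10.9 -1.9 -0.7] gap 20.7 v 0.001
t 9.7 z 73.2 arbor [ 64.7 -13.1   0.3] freetip [-17.4   4.4   0.6] yaw [  0.04   0.24 -12.03] f [10.7 -2.9 -1.4] gap 20.6 v 0.001
```

Call:
step_arm([
  {"offset": [-0.01, 0.22, 0], "twist": 0.035, "fingers": 1},
  {"offset": [-0.03, 0.44, 0], "twist": 0.07, "fingers": 1},
  {"offset": [-0.05, 0.66, 0], "twist": 0.105, "fingers": 1},
  {"offset": [-0.08, 0.88, 0], "twist": 0.14, "fingers": 1},
  {"offset": [-0.08, 0.88, 0], "twist": 0.14, "fingers": 1},
  {"offset": [-0.08, 0.88, 0], "twist": 0.14, "fingers": 1},
])

```text
t: 10.2
position: [500.5, -194.9, 73.3]
tcp_rot: [0.595, 0.804, 0.001, -0.002]
ft_force: [-4.0, 10.1, 0.4]
finger_gap: 20.8
```

```bash
python3 -c "
import st;st.rel()
for i in range(2): st.eyes.read_camera('wrist'); st.rel()"
```

```text
t 10.2 z 73.3 arbor [65.9 -3.9  0.2] freetip [-17.9   2.    0.6] yaw [ 0.03  0.24 -4.02] f [10.8 -1.6 -0.4] gap 20.8 v 0.004
t 10.25 z 73.2 arbor [65.9 -3.9  0.3] freetip [-17.9   2.    0.6] yaw [ 0.03  0.24 -4.03] f [10.3 -2.1 -1.2] gap 21.3 v 0.002
t 10.3 z 73.3 arbor [65.9 -3.9  0.2] freetip [-17.9   2.    0.6] yaw [ 0.03  0.24 -4.03] f [12.  -1.3 -0.8] gap 21.1 v 0.002
```

Call:
step_arm([
  {"offset": [-0.01, 0.19, 0], "twist": 0.035, "fingers": 1},
  {"offset": [-0.03, 0.38, 0], "twist": 0.07, "fingers": 1},
  {"offset": [-0.03, 0.38, 0], "twist": 0.07, "fingers": 1},
  {"offset": [-0.03, 0.38, 0], "twist": 0.07, "fingers": 1},
])

```text
t: 10.63
position: [504.7, -193.8, 73.4]
tcp_rot: [0.622, 0.783, 0.001, -0.001]
ft_force: [-2.7, 11.2, 0.7]
finger_gap: 21.2
```

```bash
python3 - <<'E'
import st,numpy as np
st.rel()
np.save("pw.npy",np.array(0))
P=st.pose("wrist"); pic,d=st.eyes.read_camera("wrist"); st.rel(); np.savez("w5.npz",p=pic,d=d,K=P[0],R=P[1],o=P[2])
c=pic[80:320,220:460]; st.cv2.imwrite("pics/w5.png",st.cv2.resize(c,None,fx=2.5,fy=2.5)[...,::-1])
E
```

```text
t 10.63 z 73.4 arbor [66.   0.5  0.1] freetip [-18.    0.6   0.5] yaw [-0.03  0.24 -0.04] f [11.5 -0.1 -0.7] gap 21.2 v 0.006
t 10.68 z 73.4 arbor [66.   0.5  0.1] freetip [-18.    0.6   0.5] yaw [-0.03  0.24 -0.04] f [11.5  0.9 -1. ] gap 21.1 v 0.002
```

View pics/w5.png

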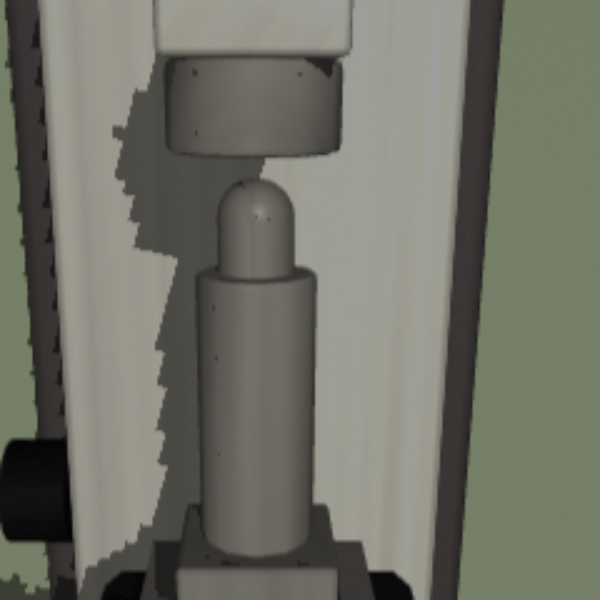

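The nose is centred on the far cup in x-y: pin at crop column 256, cup at 165–341. There is a small gap in front of the rim. Next I check relative height from depth.

```bash
python3 - <<'E'
from h import *
z=np.load("w5.npz"); w=cloud((z["K"],z["R"],z["o"]),z["d"])
S=np.load("stand.npy")
def at(u0,u1,v0,v1,n):
    q=(w[v0:v1,u0:u1].reshape(-1,3)-S[:3,3])@S[:3,:3]; print(n,"ztop",np.nanpercentile(-q[:,2],[50,95]).round(2),"x",np.nanmin(q[:,0]).round(1),np.nanmax(q[:,0]).round(1))
at(315,328,105,139,"cup top (want 11)"); at(316,329,192,290,"shaft top(want 8)"); at(318,326,162,184,"pin top(want 5)"); at(300,340,84,98,"post top(11)")
E
```

```text
cup top (want 11) ztop [11.3  12.22] x 141.1 150.1
shaft top(want 8) ztop [7.7  8.75] x 91.4 125.0
pin top(want 5) ztop [4.94 5.88] x 127.0 133.8
post top(11) ztop [11.56 12.62] x 152.1 155.6
```

Call:
step_arm([
  {"offset": [0.1, 0, -0.02], "twist": 0, "fingers": 1},
  {"offset": [0.2, -0.02, -0.02], "twist": 0, "fingers": 1},
  {"offset": [0.3, -0.02, -0.02], "twist": 0, "fingers": 1},
  {"offset": [0.4, -0.02, -0.02], "twist": 0, "fingers": 1},
  {"offset": [0.5, -0.02, -0.02], "twist": 0, "fingers": 1},
  {"offset": [0.6, -0.02, -0.02], "twist": 0, "fingers": 1},
  {"offset": [0.7, -0.02, -0.02], "twist": 0, "fingers": 1},
  {"offset": [0.7, -0.02, -0.02], "twist": 0, "fingers": 1},
])

```text
t: 11.35
position: [503.1, -187.6, 73.6]
tcp_rot: [0.622, 0.783, 0.001, -0.001]
ft_force: [-1.3, 8.2, -1.9]
finger_gap: 20.7
```

```bash
python3 -c "
import st;st.rel()
for i in range(2): st.eyes.read_camera('wrist'); st.rel()"
```

```text
t 11.35 z 73.6 arbor [72.4  0.4 -0.1] freetip [-11.6   0.4   0.2] yaw [-0.06  0.16 -0.03] f [8.3 0.6 1.9] gap 20.7 v 0.003
t 11.4 z 73.5 arbor [72.4  0.3 -0. ] freetip [-11.6   0.4   0.2] yaw [-0.05  0.16 -0.03] f [8.1 1.9 1.3] gap 20.7 v 0.002
t 11.45 z 73.6 arbor [72.3  0.3 -0.1] freetip [-11.7   0.4   0.2] yaw [-0.05  0.16 -0.03] f [8.7 1.4 1.9] gap 21.1 v 0.001
```

Call:
step_arm([
  {"offset": [0.07, 0, 0], "twist": 0, "fingers": 1},
  {"offset": [0.14, 0, 0], "twist": 0, "fingers": 1},
  {"offset": [0.21, 0, 0], "twist": 0, "fingers": 1},
  {"offset": [0.28, 0, 0], "twist": 0, "fingers": 1},
  {"offset": [0.28, 0, 0], "twist": 0, "fingers": 1},
  {"offset": [0.28, 0, 0], "twist": 0, "fingers": 1},
])

```text
t: 11.95
position: [502.5, -185.3, 73.6]
tcp_rot: [0.622, 0.783, 0.001, -0.0]
ft_force: [-0.3, 7.5, -2.5]
finger_gap: 20.6
```

```bash
python3 -c "
import st;st.rel()
for i in range(2): st.eyes.read_camera('wrist'); st.rel()"
```

```text
t 11.95 z 73.6 arbor [74.8  0.3 -0.1] freetip [-9.2  0.4  0.1] yaw [-0.06  0.12 -0.02] f [7.4 1.4 2.5] gap 20.6 v 0.002
t 12.0 z 73.6 arbor [74.8  0.3 -0.1] freetip [-9.2  0.3  0.1] yaw [-0.06  0.12 -0.02] f [7.  1.3 1.3] gap 20.9 v 0.001
t 12.05 z 73.6 arbor [74.8  0.3 -0.1] freetip [-9.2  0.3  0.1] yaw [-0.06  0.12 -0.02] f [7.  0.8 1.9] gap 21.0 v 0.001
```

Call:
step_arm([
  {"offset": [0.05, 0, 0], "twist": 0, "fingers": 1},
  {"offset": [0.1, 0, 0], "twist": 0, "fingers": 1},
  {"offset": [0.14, 0, 0], "twist": 0, "fingers": 1},
  {"offset": [0.14, 0, 0], "twist": 0, "fingers": 1},
  {"offset": [0.14, 0, 0], "twist": 0, "fingers": 1},
])

```text
t: 12.47
position: [502.2, -184.1, 73.6]
tcp_rot: [0.622, 0.783, 0.001, -0.0]
ft_force: [0.4, 7.2, -2.8]
finger_gap: 20.9
```

```bash
python3 -c "
import st;st.rel()
for i in range(2): st.eyes.read_camera('wrist'); st.rel()"
```

```text
t 12.47 z 73.6 arbor [76.1  0.3 -0.1] freetip [-7.9  0.3  0.1] yaw [-0.06  0.1  -0.01] f [7.  2.1 2.8] gap 20.9 v 0.002
t 12.52 z 73.6 arbor [76.1  0.3 -0.1] freetip [-7.9  0.4  0.1] yaw [-0.06  0.1  -0.01] f [6.3 1.7 1.7] gap 20.9 v 0.002
t 12.57 z 73.6 arbor [76.   0.3 -0.1] freetip [-8.   0.3  0.1] yaw [-0.06  0.1  -0.01] f [5.9 1.3 1.4] gap 21.2 v 0.003
```

Call:
step_arm([
  {"offset": [0.04, 0, 0], "twist": 0, "fingers": 1},
  {"offset": [0.08, 0, 0], "twist": 0, "fingers": 1},
  {"offset": [0.08, 0, 0], "twist": 0, "fingers": 1},
  {"offset": [0.08, 0, 0], "twist": 0, "fingers": 1},
])

```text
t: 12.9
position: [502.1, -183.7, 73.6]
tcp_rot: [0.623, 0.783, 0.001, 0.0]
ft_force: [1.1, 5.2, -3.2]
finger_gap: 20.7
```

```bash
python3 -c "
import st;st.rel()
for i in range(3): st.eyes.read_camera('wrist'); st.rel()"
```

```text
t 12.9 z 73.6 arbor [76.4  0.3 -0.1] freetip [-7.6  0.3 -0. ] yaw [-0.06  0.05  0.  ] f [4.9 2.3 3.2] gap 20.7 v 0.002
t 12.95 z 73.6 arbor [76.4  0.3 -0.1] freetip [-7.6  0.3 -0.1] yaw [-0.06  0.05  0.  ] f [5.4 2.4 3.8] gap 20.6 v 0.002
t 13.0 z 73.6 arbor [76.4  0.3 -0.1] freetip [-7.6  0.3 -0. ] yaw [-0.07  0.05  0.  ] f [4.3 2.6 2.6] gap 20.8 v 0.001
t 13.05 z 73.6 arbor [76.4  0.3 -0.1] freetip [-7.6  0.3 -0.1] yaw [-0.07  0.05  0.  ] f [5.2 3.  1.7] gap 20.8 v 0.001
```

Call:
step_arm([
  {"offset": [0.04, 0, 0], "twist": 0, "fingers": 1},
  {"offset": [0.08, 0, 0], "twist": 0, "fingers": 1},
  {"offset": [0.12, -0.02, 0], "twist": 0, "fingers": 1},
  {"offset": [0.12, -0.02, 0], "twist": 0, "fingers": 1},
  {"offset": [0.12, -0.02, 0], "twist": 0, "fingers": 1},
])

```text
t: 13.47
position: [501.7, -183.6, 73.9]
tcp_rot: [0.623, 0.782, 0.0, 0.001]
ft_force: [4.4, 1.5, -4.9]
finger_gap: 20.9
```

```bash
python3 -c "
import st;st.rel()
for i in range(3): st.eyes.read_camera('wrist'); st.rel()"
```

```text
t 13.47 z 73.9 arbor [76.6 -0.1 -0.4] freetip [-7.4 -0.2 -0.5] yaw [-0.07 -0.06  0.06] f [0.5 4.6 4.9] gap 20.9 v 0.001
t 13.52 z 73.9 arbor [76.6 -0.1 -0.4] freetip [-7.4 -0.2 -0.5] yaw [-0.07 -0.06  0.06] f [0.1 4.6 5. ] gap 21.1 v 0.001
t 13.57 z 73.9 arbor [76.7 -0.1 -0.4] freetip [-7.3 -0.2 -0.5] yaw [-0.07 -0.06  0.06] f [-0.6  4.8  4.2] gap 20.8 v 0.001
t 13.62 z 73.9 arbor [76.7 -0.1 -0.4] freetip [-7.3 -0.2 -0.5] yaw [-0.07 -0.05  0.06] f [-0.8  4.8  4.3] gap 20.7 v 0.003
```

Call:
step_arm([
  {"offset": [0, 0.04, 0.04], "twist": 0, "fingers": 1},
  {"offset": [0, 0.04, 0.04], "twist": 0, "fingers": 1},
  {"offset": [0, 0.04, 0.04], "twist": 0, "fingers": 1},
], squeeze=20)

```text
t: 13.87
position: [501.8, -183.5, 73.8]
tcp_rot: [0.623, 0.782, -0.0, 0.001]
ft_force: [3.3, 0.5, -1.2]
finger_gap: 20.5
```

```bash
python3 -c "
import st;st.rel()
P=st.pose('wrist'); pic,d=st.eyes.read_camera('wrist'); c=pic[80:320,220:460]; st.cv2.imwrite('pics/w6.png',st.cv2.resize(c,None,fx=2,fy=2)[...,::-1]); st.rel()"
```

```text
t 13.87 z 73.8 arbor [76.7 -0.  -0.3] freetip [-7.3 -0.1 -0.4] yaw [-0.03 -0.06  0.06] f [-0.3  3.4  1.2] gap 20.5 v 0.002
t 13.92 z 73.8 arbor [76.7 -0.  -0.3] freetip [-7.3 -0.1 -0.3] yaw [-0.03 -0.05  0.06] f [-0.2  3.1  2.2] gap 20.7 v 0.002
```

View pics/w6.png

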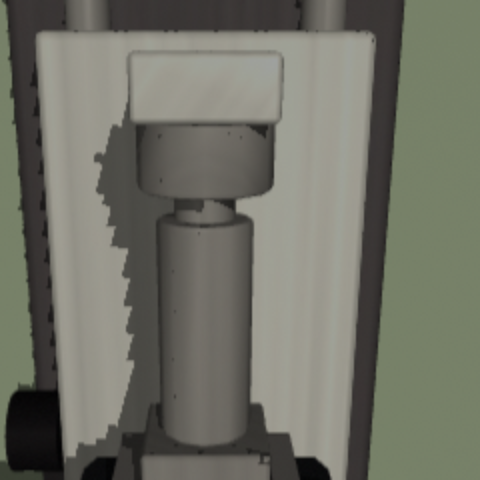

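Rigid pin is inside the far cup and centred (crop ~(205,205)), and the axial force is about 0. Releasing and retreating straight up.

Call:
step_arm([
  {"offset": [0, 0, 0], "twist": 0, "fingers": 0.7},
  {"offset": [0, 0, 0], "twist": 0, "fingers": 0.6},
  {"offset": [0, 0, 0], "twist": 0, "fingers": 0.5},
  {"offset": [0, 0, 0], "twist": 0, "fingers": 0.4},
  {"offset": [0, 0, 0], "twist": 0, "fingers": 0.3},
  {"offset": [0, 0, 0], "twist": 0, "fingers": 0.3},
])

```text
t: 14.42
position: [501.5, -183.2, 73.4]
tcp_rot: [0.623, 0.782, -0.0, 0.0]
ft_force: [-0.8, 0.6, 1.1]
finger_gap: 59.7
```

Call:
step_arm([
  {"offset": [0, 0, -1], "twist": 0, "fingers": 0.3},
  {"offset": [0, 0, -3], "twist": 0, "fingers": 0.3},
  {"offset": [0, 0, -6], "twist": 0, "fingers": 0.3},
  {"offset": [0, 0, -9], "twist": 0, "fingers": 0.3},
  {"offset": [0, 0, -13], "twist": 0, "fingers": 0.3},
  {"offset": [0, 0, -13], "twist": 0, "fingers": 0},
  {"offset": [0, 0, -13], "twist": 0, "fingers": 0},
  {"offset": [0, 0, -13], "twist": 0, "fingers": 0},
])

```text
t: 15.08
position: [501.6, -183.2, 203.8]
tcp_rot: [0.623, 0.782, 0.0, 0.0]
ft_force: [0.1, -0.0, -0.1]
finger_gap: 85.4
```

```bash
python3 - <<'E'
import st,numpy as np
st.rel(); P=st.pose("wrist"); pic,d=st.eyes.read_camera("wrist"); np.savez("w7.npz",p=pic,d=d,K=P[0],R=P[1],o=P[2]); st.cv2.imwrite("pics/w7.png",pic[...,::-1])
w=st.cloud(P,d); S=st.T0; q=(w.reshape(-1,3)-S[:3,3])@S[:3,:3]
def m(n,x0,x1,hw=12): 
    k=(q[:,0]>x0)&(q[:,0]<x1)&(abs(q[:,1])<hw)&(-q[:,2]>-3); print(n,k.sum(),"top",np.percentile(-q[k,2],90).round(1),"y",q[k,1].min().round(1),q[k,1].max().round(1))
m("shaft",105,128); m("grip",62,90,16)
E
```

```text
t 15.08 z 203.8 arbor [ 7.710e+01 -1.000e-01 -1.303e+02] freetip [  -6.9   -0.2 -130.4] yaw [-0.03 -0.03  0.05] f [-0.   0.1  0.1] gap 85.4 v 0.039
shaft 837 top 9.3 y -8.0 7.7
grip 7711 top 194.6 y -16.0 16.0
```

View pics/w7.png

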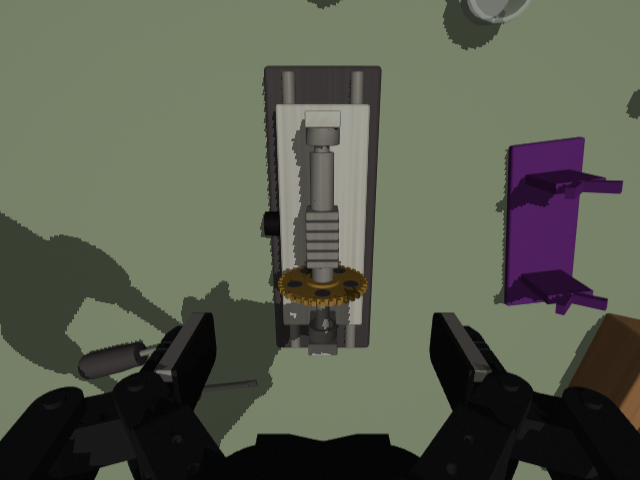

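The arbor sits between both cups: rigid pin in the far cup at (323,140), sprung pin in the near cup at (322,325), wheel at (322,285). The gripper is clear, so I'm handing in.

```bash
python3 - <<'E'
import st
from plant import workorder
a,_=st.eyes.read_camera("top"); b=st.np.load("top0.npz")["p"]
df=(abs(a.astype(int)-b).max(2)>60); print([ (n,int(df[v-12:v+12,u-12:u+12].sum())) for n,u,v in(("cup",345,217),("loupe",341,268),("press",358,150),("jar",175,168),("purple",416,176),("drvA",505,340),("drvB",518,310),("hammer",150,275))])
print(workorder.finish_job())
E
```

```text
[('cup', 0), ('loupe', 0), ('press', 0), ('jar', 0), ('purple', 0), ('drvA', 0), ('drvB', 203), ('hammer', 0)]
the job is handed in; nothing more can be done
None
```

The arbor is mounted in the truing stand and the job is handed in, at about 15 s of the 51 s allowed.

**What I did:** I took the arbor from the wooden cradle and put its sprung pin into the gauge-end cup 12° askew. I pushed the pin in about 16 mm (about 11 N, under the 18 mm / 12 N limit). Then I swung the rigid end in line with its cup, eased it home until the push along the arbor fell to about 0 N, and let go.

**Last checks:**
- **Mounting:** after release, the wrist picture shows both pins in their cups and the arbor straight. The gripper is clear, with about 0 N on it. The wheel stands at the gauge-bar end, but it hides the bar in that picture, so I did not measure it directly over the bar.
- **Height:** a rough depth reading put the shaft top 1.3 mm above where it should be, and the same reading ran up to about 1 mm high elsewhere.
- **Cup floor:** I felt the gauge-end floor about 1–2 mm beyond where the camera put it, so I went by the force and feel.
- **Bystanders:** comparing the top-camera pictures from before and after, all but the brass screwdriver were unchanged. At that one 203 pixels differed. The arm passed nowhere near it and it was probably arm or shadow in the view, but I did not check this further.

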